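Shut the narrowest card-index box

TASK

Three grey card-index boxes stand open on the archive desk. Gently press the lid of the narrowest box down with the fingertips until it is fully shut, then draw the hand clear. Leave the other two boxes standing open just as they are, do not lift the box or push it out of place, and do not disturb anything else on the desk.

Things in the scene. Friction and masses are not known exactly. Their poses are not given: they have to be found in the camera images.
- narrow_box: narrow card-index box: grey painted steel, loose on the desk, 130 mm deep (its x) by 80 mm wide (its y), rim 90 mm high, filled with white index cards standing 66 mm high, about 0.6 kg. Origin: centre of its underside; +x points from its front (label holder) to the hinge side, z up. This is the narrowest of the three, the one whose lid is to be shut.
- narrow_lid (a joint): opening angle of the narrow box's lid in rad: 0 = shut flat on the rim, grows as the lid opens upward (starts 0.5 to 1.0, stop at 1.3). A flat grey plate 130 mm long, 80 mm wide, 4 mm thick, hinged along the top of the box's +x side and leaning up over the box. The stiff hinge (about 0.13 N m of friction) keeps the lid wherever it is left; no spring, no catch; at 0 it stops hard.
- narrow_edge (a point): middle of the free edge of the narrow box's lid, on the lid's upper face (130 mm from narrow_hinge; 94.5 mm above the desk when shut)
- narrow_hinge (a point): middle of the narrow box's lid hinge, on the upper face of the lid, at the box's +x side, 94.5 mm above the desk when the lid is shut
- middle_box: middle card-index box: grey painted steel, loose on the desk, 130 mm deep (its x) by 115 mm wide (its y), rim 90 mm high, filled with white index cards standing 66 mm high, about 0.85 kg. Origin: centre of its underside; +x points from its front (label holder) to the hinge side, z up. To be left open.
- middle_lid (a joint): opening angle of the middle box's lid in rad: 0 = shut flat on the rim, grows as the lid opens upward (starts 0.5 to 1.0, stop at 1.3). A flat grey plate 130 mm long, 115 mm wide, 4 mm thick, hinged along the top of the box's +x side and leaning up over the box. The stiff hinge (about 0.13 N m of friction) keeps the lid wherever it is left; no spring, no catch; at 0 it stops hard.
- middle_edge (a point): middle of the free edge of the middle box's lid, on the lid's upper face (130 mm from middle_hinge; 94.5 mm above the desk when shut)
- middle_hinge (a point): middle of the middle box's lid hinge, on the upper face of the lid, at the box's +x side, 94.5 mm above the desk when the lid is shut
- wide_box: wide card-index box: grey painted steel, loose on the desk, 130 mm deep (its x) by 155 mm wide (its y), rim 90 mm high, filled with white index cards standing 66 mm high, about 1.1 kg. Origin: centre of its underside; +x points from its front (label holder) to the hinge side, z up. To be left open.
- wide_lid (a joint): opening angle of the wide box's lid in rad: 0 = shut flat on the rim, grows as the lid opens upward (starts 0.5 to 1.0, stop at 1.3). A flat grey plate 130 mm long, 155 mm wide, 4 mm thick, hinged along the top of the box's +x side and leaning up over the box. The stiff hinge (about 0.13 N m of friction) keeps the lid wherever it is left; no spring, no catch; at 0 it stops hard.
- wide_edge (a point): middle of the free edge of the wide box's lid, on the lid's upper face (130 mm from wide_hinge; 94.5 mm above the desk when shut)
- wide_hinge (a point): middle of the wide box's lid hinge, on the upper face of the lid, at the box's +x side, 94.5 mm above the desk when the lid is shut
- glue_mid (a point): centre of a glue stick standing upright in a gap between two boxes, 22 mm across, 90 mm tall, 30 g, easily toppled
- marker_mid (a point): centre of a thick marker pen standing on end in the other gap between boxes, 21 mm across, 105 mm tall, 30 g, easily toppled
- stapler_mid (a point): centre of a black stapler behind the boxes, 40 x 135 mm, 48 mm high
- mug_mid (a point): centre of a white mug behind the boxes, 80 mm across, 92 mm high
- punch_mid (a point): centre of a hole punch behind the boxes, about 90 x 115 mm, 62 mm high

How it is judged:
On the way, in this order (a step that is already met when the one before it is completed fails the run):
1. the fingers touch the narrow box's lid while it is open (contact force between the fingers and narrow_box above 0.2 N and value of joint narrow_lid above 0.1 rad), for 0.04 s.
2. the narrow box's lid is shut (value of joint narrow_lid below 0.05 rad), for 0.1 s.
At the end, for the whole second after the job is handed in: The narrow box's lid is shut (within 0.05 rad), its box stands level on the desk, at rest, within 30 mm of where it was; the other two lids' free edges are within 15 mm, and all bystanders within 20 mm, of where they were; the hand is clear (value of joint narrow_lid below 0.05 rad and distance of narrow_box from where it was at the start of the episode below 0.03 m and angle between narrow_box's own z axis and vertical below 0.05 rad and linear speed of narrow_box below 0.02 m/s and contact force between the fingers and narrow_box below 0.05 N and distance of each of middle_edge, wide_edge from where it was at the start of the episode below 0.015 m and distance of each of glue_mid, marker_mid, stapler_mid, mug_mid, punch_mid from where it was at the start of the episode below 0.02 m); the robot touches nothing.
It fails at once if the lid was pressed or struck harder than 35 N (contact force between any of the fingers, the arm and narrow_box above 35 N).
It fails at once if the narrow box was lifted, tipped or shoved out of place (height (world z) of narrow_box above 0.012 m or angle between narrow_box's own z axis and vertical above 0.2 rad or distance of narrow_box from where it was at the start of the episode above 0.03 m).
It fails at once if another box or its lid was moved (distance of any of middle_edge, wide_edge, middle_box, wide_box from where it was at the start of the episode above 0.015 m).
It fails at once if something else on the desk was knocked or moved (distance of any of glue_mid, marker_mid, stapler_mid, mug_mid, punch_mid from where it was at the start of the episode above 0.02 m).
It also fails if it takes over 35 s, if anything falls off the work surface, if the arm or the gripper's body presses on something with over 40 N, if the wrist force passes 120 N, or if a joint passes its speed limit or range.

ROBOT

A 7-joint arm with a two-finger parallel gripper is mounted at the origin on the work surface. World frame = base frame: x ahead of the robot, y to its left, z up, the work surface at z = 0. Lengths are in m, angles in rad, forces in N, time in s.
With the tool pointing down it reaches from about 0.425 to 0.875 m from the base axis. Payload 4.7 kg.
Tool frame: the origin (TCP) lies on the centre line of the jaws, within the pads' length; the fingertips stand 22 mm ahead of it and the grasp point (between the pads) lies 3 mm ahead of it; z points along the fingers, y is the direction in which the jaws open and shut (so a half turn about z gives the same grasp; the last joint's range is limited). The gripper opens to 87 mm and grips with 3 to 60 N. Pads are 19 mm wide; open, the fingers measure 117 mm over their backs; the gripper's body (75 mm by 190 mm) begins 51 mm behind the grasp point.
Start: joints at [-1.102, 0.321, -0.07, 1.45, 0.023, 1.371, -0.057], TCP at [0.286, 0.584, 0.245] pointing down, gripper open.
Joint ranges: [-2.86, 2.86], [-0.3, 2.09], [-1.38, 1.24], [0.06, 2.45], [-1.56, 4.7], [0.09, 2.05], [-2.69, 2.69]. Speed limits (rad/s): [2.57, 2.57, 3.14, 3.14, 3.14, 3.14, 3.14].

INTERFACE

Orientations are given as a rotation vector (axis times angle).
In Python, from bench import ctrl, imaging, close_job, finder gives the robot as it stands. The module is installed in compiled form; this text tells all that it offers.
- The arm moves only by the shell command python3 -m jog 'ROWS' [FORCE]. ROWS is JSON, a list that holds one entry, the list of rows, each a list of 7 numbers: the shift along the tool's x, y, z in cm, then the turn, a rotation vector about the tool's x, y, z in degrees, then the finger opening in cm, from 0 to 8.7. In form: [[[dx, dy, dz, ax, ay, az, claw], ...]]. A call has 1 to 12 rows; each row shifts and turns the commanded pose from where the row before left it, along the tool's axes as they then stand; what a row does not reach is not made up. A row lasts 1/10 s, in which the tool goes at most 50 mm and 8.59 degrees, less where a joint would pass 70% of its speed; a pose out of reach is approached as far as the arm can. A call is refused whole if a number of a shift passes 5 or a number of a turn 8.59, either way. A call with a gripper value outside its range is refused whole. The fingers move at their own pace and stop on an object; FORCE is the grip in N (left out, the last holds). Time passes only in rows, so rows that do not move let the fingers close. It gives the time, the measured TCP pose, the force and the opening at its end, in the units of the state.
- ctrl.get_state(): the state, without advancing time (a new reading comes with each control period).
- imaging.get_image(name): name is "side" or "top" or "wrist"; returns a dict with "frame" (480x640x3 uint8, red, green, blue), "intrinsics" (3x3 intrinsics, pixels), "pose" (4x4, takes a point from camera to world coordinates). Camera axes: x right, y down, z forward; pixel columns grow to the right and rows downward; lengths in m; the calibration is good to about 2 mm. The wrist camera is an equidistant fisheye: a pixel r from the principal point sees the ray r / f radians off the axis. A picture is of the moment at which its call begins. There is no depth.
- close_job(): hands the job in, once; it reports no verdict.
Trained networks look in the newest picture that a camera, given by its name, has taken for a name from the list of things; names that differ only in an ending like _2 or _b are one class to them, and where a whole thing is asked for, a point or a joint stands for the part that bears it (a point fixed in the world has none). Each returns a list of dicts, best first, with "conf" (0 to 1); they miss things now and then, are a little off and sometimes report something else, mostly with a low value. They report only what shows in the picture. A call takes as long as a camera call.
- finder.trace(label, camera): "region" (480x640 bool, what is visible of it) and "point" ([row, column] as shares, 0 to 1, of the picture: columns of its width, rows of its height, amid what is visible of it).
- finder.spot_point(label, camera): "point" ([row, column] as shares, 0 to 1, of the picture: columns of its width, rows of its height: a listed point, or the origin of a listed thing).
The state is a dict: "time": time; "joint_positions": joint angles; "qd": joint speeds; "joint_torque": joint torques, N m; "position": TCP position; "tool_rot": TCP orientation; "ft_force": force on the tool from outside, world axes, zero at the start; "torque": the same for the moment, N m; "grip_width": opening from 0.0 (shut) to 1.0 (fully open).
Only numpy, scipy, OpenCV 4.12 (cv2) and the standard library are available. Lean on these libraries where they do the work, as an engineer would, in place of code of your own. Each camera call takes 0.05 s, during which the arm holds its last target. There are 200 camera calls.

## Working session

There is one attempt and no reset: what is moved stays moved. The work goes in short steps, Python scripts to look and compute and a shell command to move; the robot and the scene stay as the last step left them, time stands still between calls to the robot, and variables do not carry over. Pictures are saved under pics/ and viewed, about 8 in all and at most 12, crops included, and the job is handed in when it is done.

```bash
mkdir -p pics; cat > h.py <<'E'
import numpy as np, cv2
from bench import ctrl, imaging, finder
from scipy.spatial.transform import Rotation as R
def grab(c, save=None):
    d=imaging.get_image(c)
    if save: cv2.imwrite(f'pics/{save}.png', d['frame'][:,:,::-1])
    return d
def ray(d,pt):
    K=d['intrinsics'];P=d['pose']
    v=np.linalg.inv(K)@[pt[1]*640,pt[0]*480,1]
    return P[:3,3],P[:3,:3]@v
def at_z(d,pt,z):
    o,v=ray(d,pt); return o+v*(z-o[2])/v[2]
def tri(rs):
    A=np.zeros((3,3));b=np.zeros(3)
    for o,v in rs:
        v=v/np.linalg.norm(v);M=np.eye(3)-np.outer(v,v);A+=M;b+=M@o
    x=np.linalg.solve(A,b)
    return x,[np.linalg.norm(np.cross(x-o,v/np.linalg.norm(v))) for o,v in rs]
E
python3 - <<'E'
from h import *
np.set_printoptions(precision=4,suppress=True)
s=ctrl.get_state();print(s['position'],s['tool_rot'],s['ft_force'],s['time'])
D={c:grab(c,c+'0') for c in('top','side')}
print(D['top']['pose'],D['side']['pose'])
for n in 'narrow_box narrow_edge narrow_hinge middle_edge middle_hinge wide_edge wide_hinge glue_mid marker_mid stapler_mid mug_mid punch_mid'.split():
    r={}
    for c in D:
        f=finder.spot_point(n,c)
        for q in f[:2]: print(n,c,round(q['conf'],2),(np.array(q['point'])*[480,640]).round(0))
        if f: r[c]=f[0]['point']
    if len(r)==2: print('   tri',*tri([ray(D[c],r[c]) for c in r]))
E
python3 -c "
import cv2,numpy as np
a=cv2.imread('pics/top0.png');cv2.imwrite('pics/x.png',a)"
```

```text
[0.2854 0.5834 0.2434] [-0.7081 -3.0604  0.003 ] [ 0.9724  0.2501 -0.2583] 0.0
[[-0.0168 -0.9912  0.1312  0.4749]
 [-0.9998  0.0175  0.0047  0.0389]
 [-0.0069 -0.1311 -0.9913  0.8916]
 [ 0.      0.      0.      1.    ]] [[-0.9986 -0.0355  0.0399  0.5204]
 [-0.0532  0.5862 -0.8084  0.9167]
 [ 0.0053 -0.8094 -0.5872  0.6976]
 [ 0.      0.      0.      1.    ]]
narrow_box top 0.82 [287. 198.]
narrow_edge top 0.81 [297. 162.]
narrow_edge side 0.58 [270. 365.]
narrow_edge side 0.47 [221. 336.]
   tri [0.4842 0.3107 0.1893] [np.float64(0.00019530210272676032), np.float64(0.00019530210272675468)]
narrow_hinge top 0.74 [251. 200.]
narrow_hinge side 0.85 [306. 301.]
   tri [0.5719 0.281  0.0879] [np.float64(0.002660848980451719), np.float64(0.0026608489804516014)]
middle_edge top 0.74 [223. 408.]
middle_edge top 0.7 [310. 474.]
middle_edge side 0.96 [111. 373.]
   tri [ 0.5244 -0.064   0.2695] [np.float64(0.05921621470110548), np.float64(0.05921621470110548)]
middle_hinge top 0.78 [269. 454.]
middle_hinge side 0.7 [157. 336.]
   tri [ 0.5302 -0.1912  0.0856] [np.float64(0.002569184650616974),
[... 441 characters left out ...]
7 [298. 255.]
glue_mid side 0.31 [112. 374.]
   tri [ 0.5871 -0.0821 -0.2092] [np.float64(0.12538863323685137), np.float64(0.12538863323685165)]
marker_mid top 0.48 [318. 259.]
marker_mid side 0.81 [281. 381.]
   tri [0.4453 0.1754 0.0539] [np.float64(0.0022487584099432525), np.float64(0.0022487584099431957)]
stapler_mid top 0.96 [220. 336.]
mug_mid top 0.69 [210. 237.]
mug_mid side 0.68 [299. 257.]
   tri [0.6539 0.222  0.0441] [np.float64(0.0015431277281862403), np.float64(0.0015431277281863127)]
punch_mid top 0.79 [221. 408.]
punch_mid top 0.44 [286. 199.]
punch_mid side 0.94 [197. 290.]
   tri [ 0.6292 -0.1189  0.0269] [np.float64(0.001008675745749967), np.float64(0.0010086757457498925)]
```

View pics/top0.png

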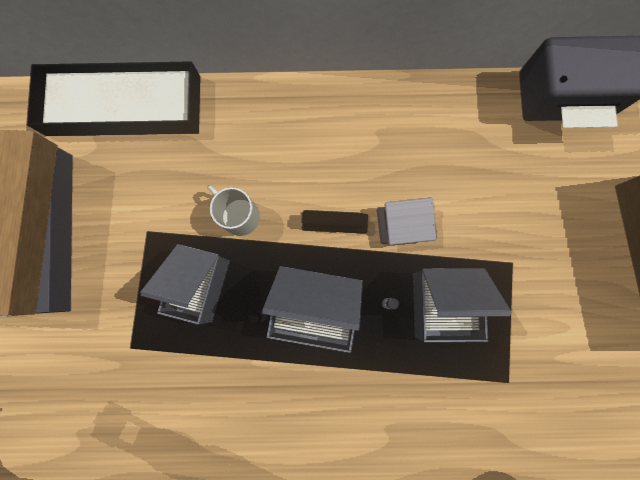

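View pics/side0.png

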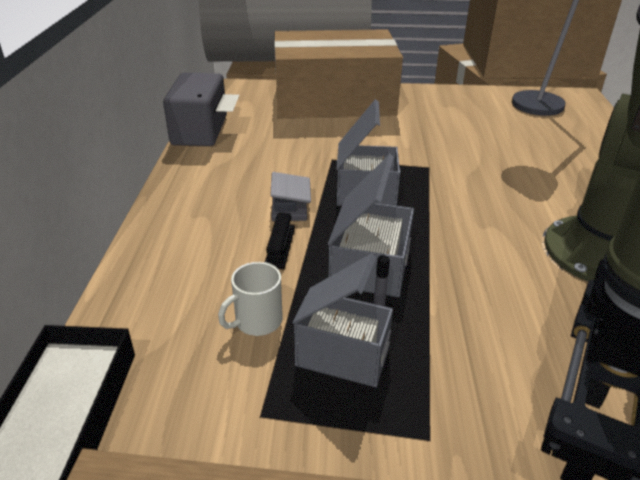

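The top view shows the three boxes in a row. The narrow one is leftmost, with its lid hinge at about row 252, col 202 and its free edge at row 297, col 166; the marker shows in the side view at row 270, col 381, in the gap next to it. Triangulated hinge height is 0.088 m (should be about 0.095) and lid length 137 mm (should be 130), so this is good enough to hover and look again. The box yaw is about -0.32 rad.

```bash
python3 -m jog '[[[-1,-0.5,-1,0,0,0,0],[-2.5,-1.2,-1,0,0,0,0],[-3.3,-1.6,-1,0,0,0,0],[-3.3,-1.6,0,0,0,0,0],[-3.3,-1.6,0,0,0,0,0],[-3.3,-1.6,0,0,0,0,0],[-3.3,-1.6,0,0,0,0,0],[-3.3,-1.6,0,0,0,0,0],[-3.3,-1.6,0,0,0,0,0],[-2.5,-1.2,0,0,0,0,0],[-1.5,-0.8,0,0,0,0,0],[-0.8,-0.4,0,0,0,-8,0]]]' 5
python3 - <<'E'
from h import *
np.set_printoptions(precision=4,suppress=True)
D={c:grab(c,c+'1') for c in('top','side','wrist')}
s=ctrl.get_state();print(s['position'],s['tool_rot'],s['ft_force'],s['time'],s['grip_width'],R.from_rotvec(s['tool_rot']).as_matrix())
d=D['wrist'];print(d['intrinsics'],d['pose'])
def fray(pt):
    K=d['intrinsics'];u=np.array([(pt[1]*640-K[0,2]),(pt[0]*480-K[1,2])]);th=np.hypot(*u)/K[0,0]
    v=np.r_[u/np.hypot(*u)*np.sin(th),np.cos(th)];return d['pose'][:3,3],d['pose'][:3,:3]@v
for n in ['narrow_edge','narrow_hinge','marker_mid','wide_edge']:
    rs=[]
    for c in D:
        f=finder.spot_point(n,c)
        for q in f[:2]:print(n,c,round(q['conf'],2),(np.array(q['point'])*[480,640]).round(0))
        if f: rs.append(fray(f[0]['point']) if c=='wrist' else ray(D[c],f[0]['point']))
        if f and n=='narrow_hinge': o,v=rs[-1];print('  at z',o+v*(.0945-o[2])/v[2])
    if len(rs)>1: print('  tri',*tri(rs))
a=[cv2.imread(f'pics/{c}1.png') for c in('side','wrist')]
cv2.imwrite('pics/sw1.png',cv2.resize(np.hstack(a),(800,300)))
E
```

```text
time: 2.5
position: [0.5024, 0.3053, 0.2757]
tool_rot: [0.495, 3.101, 0.0]
ft_force: [-1.2, 0.6, -0.3]
grip_width: 0.034
[0.5011 0.3074 0.2754] [0.5005 3.1008 0.001 ] [ 0.7324 -0.4978 -0.896 ] 2.65 0.009052514510480685 [[-0.9492  0.3146  0.0008]
 [ 0.3146  0.9492  0.0005]
 [-0.0006  0.0007 -1.    ]]
[[371.6483   0.     321.5905]
 [  0.     371.6483 244.9419]
 [  0.       0.       1.    ]] [[ 0.3137  0.9202  0.2342  0.4384]
 [ 0.9495 -0.3039 -0.0779  0.3275]
 [-0.0005  0.2468 -0.9691  0.4161]
 [ 0.      0.      0.      1.    ]]
narrow_edge top 0.35 [267. 455.]
narrow_edge side 0.91 [269. 364.]
narrow_edge side 0.68 [283. 381.]
narrow_edge wrist 0.59 [232. 313.]
narrow_edge wrist 0.59 [289.  26.]
  tri [0.5012 0.0909 0.1057] [np.float64(0.2684025726614109), np.float64(0.08043013601737108), np.float64(0.20768438735411965)]
narrow_hinge top 0.6 [250. 198.]
  at z [0.571  0.283  0.0945]
narrow_hinge side 0.89 [302. 303.]
  at z [0.5724 0.2794 0.0945]
  tri [0.5714 0.2822 0.0971] [np.float64(0.0007536196446234023), np.float64(0.0007536196446231404)]
marker_mid top 0.59 [316. 260.]
marker_mid side 0.82 [285. 381.]
marker_mid wrist 0.61 [208. 186.]
  tri [0.4459 0.1754 0.0454] [np.float64(0.0011856117992830827), np.float64(0.0003257528540479686), np.float64(0.001199778942965742)]
wide_edge top 0.84 [317. 310.]
wide_edge side 0.31 [297. 255.]
wide_edge wrist 0.96 [288.  26.]
  tri [0.5189 0.1081 0.1038] [np.float64(0.07923777823047529), np.float64(0.18444869615205628), np.float64(0.11725577619605393)]
```

View pics/sw1.png

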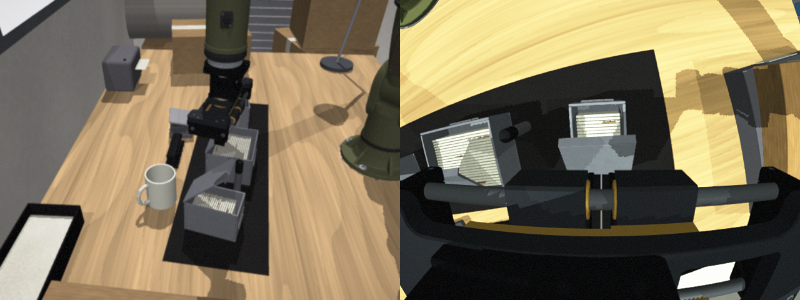

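The wrist picture shows the closed fingers at about col 600, row 180 of the composite, centred over the narrow lid and square to it. The hinge measures (0.5715, 0.282, 0.097), and the tool is 75 mm in front of it and 2 mm off-centre. I'll shift 6 mm towards the hinge and descend.

```bash
python3 -m jog '[[[-0.6,0,1,0,0,0,0],[0,0,1.5,0,0,0,0],[0,0,1.5,0,0,0,0],[0,0,1,0,0,0,0],[0,0,0.7,0,0,0,0],[0,0,0.5,0,0,0,0],[0,0,0.5,0,0,0,0],[0,0,0.5,0,0,0,0],[0,0,0.5,0,0,0,0],[0,0,0.5,0,0,0,0],[0,0,0.5,0,0,0,0]]]'
python3 -m jog '[[[0,0,0.5,0,0,0,0],[0,0,0.5,0,0,0,0],[0,0,0.5,0,0,0,0],[0,0,0.5,0,0,0,0]]]'
python3 - <<'E'
from h import *
d=grab('side','side2'); cv2.imwrite('pics/s2.png',cv2.resize(d['frame'][160:420,220:500,::-1],None,fx=2,fy=2))
E
```

```text
time: 4.35
position: [0.5064, 0.3068, 0.1876]
tool_rot: [0.493, 3.102, 0.001]
ft_force: [0.1, -1.2, 1.8]
grip_width: 0.005
time: 4.75
position: [0.5061, 0.3067, 0.1672]
tool_rot: [0.493, 3.103, 0.0]
ft_force: [0.4, 0.6, 1.3]
grip_width: 0.007
```

View pics/s2.png

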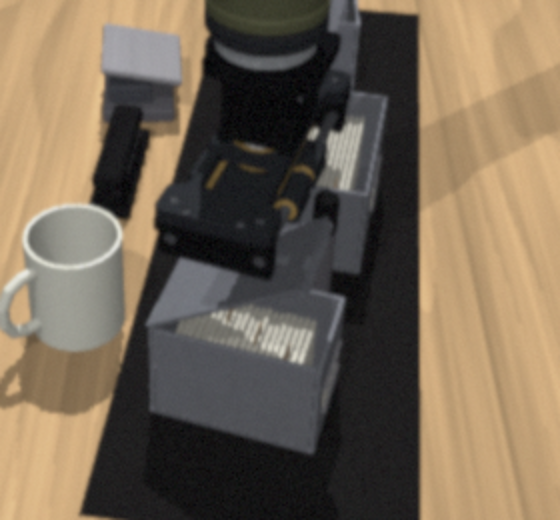

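Contact is made: the side crop shows the lid (about 250, 280) pressed partway down, with the box in place and the marker upright. I'll continue down, slowing near the stop.

```bash
python3 -m jog '[[[0,0,0.5,0,0,0,0],[0,0,0.5,0,0,0,0],[0,0,0.5,0,0,0,0],[0,0,0.5,0,0,0,0],[0,0,0.5,0,0,0,0],[0,0,0.5,0,0,0,0],[0,0,0.5,0,0,0,0],[0,0,0.4,0,0,0,0]]]'
python3 -m jog '[[[0,0,0.3,0,0,0,0],[0,0,0.2,0,0,0,0],[0,0,0.1,0,0,0,0],[0,0,0,0,0,0,0]]]'
```

```text
time: 5.6
position: [0.5059, 0.3067, 0.128]
tool_rot: [-0.493, -3.102, 0.0]
ft_force: [-1.0, -0.0, 1.4]
grip_width: 0.007
time: 6.0
position: [0.5062, 0.3066, 0.1224]
tool_rot: [0.493, 3.103, -0.0]
ft_force: [0.5, 1.0, 0.1]
grip_width: 0.008
```

```bash
python3 -m jog '[[[0,0,0.1,0,0,0,0],[0,0,0.1,0,0,0,0],[0,0,0.1,0,0,0,0],[0,0,0,0,0,0,0]]]'
python3 -m jog '[[[0,0,0.1,0,0,0,0],[0,0,0.1,0,0,0,0],[0,0,0,0,0,0,0]]]'
python3 -m jog '[[[0,0,0.05,0,0,0,0],[0,0,0.05,0,0,0,0],[0,0,0,0,0,0,0]]]'
```

```text
time: 6.4
position: [0.5061, 0.3067, 0.1195]
tool_rot: [0.493, 3.103, 0.0]
ft_force: [-0.7, -0.1, 0.2]
grip_width: 0.002
time: 6.7
position: [0.5061, 0.3067, 0.1174]
tool_rot: [0.493, 3.103, 0.0]
ft_force: [0.2, 0.3, -0.3]
grip_width: 0.01
time: 7.0
position: [0.5062, 0.3067, 0.1169]
tool_rot: [0.493, 3.103, 0.0]
ft_force: [-1.8, -2.1, 3.5]
grip_width: 0.008
```

```bash
python3 -m jog '[[[0,0,0.05,0,0,0,0],[0,0,0,0,0,0,0]]]'
python3 -m jog '[[[0,0,0.05,0,0,0,0],[0,0,0,0,0,0,0],[0,0,0,0,0,0,0]]]'
```

```text
time: 7.2
position: [0.5062, 0.3067, 0.1169]
tool_rot: [0.493, 3.103, 0.0]
ft_force: [-2.4, -0.8, 6.5]
grip_width: 0.003
time: 7.5
position: [0.5062, 0.3067, 0.1168]
tool_rot: [0.493, 3.102, 0.001]
ft_force: [-2.9, -2.1, 8.7]
grip_width: 0.005
```

The arm stopped descending at tip z = 94.8 mm, which matches the shut-lid height, and the force is up to about 9 N. That is a hard stop, so I'll draw straight up and then back.

```bash
python3 -m jog '[[[0,0,-0.3,0,0,0,0],[0,0,-1,0,0,0,0],[0,0,-2,0,0,0,0],[0,0,-3,0,0,0,0],[0,0,-3,0,0,0,0],[0,0,-3,0,0,0,0],[0,0,-3,0,0,0,0],[2,2,0,0,0,0,0],[3,3,0,0,0,0,0],[3,3,0,0,0,0,0],[3,3,0,0,0,0,0],[2,2,0,0,0,0,0]]]'
python3 -m jog '[[[1,1,0,0,0,0,0],[0,0,0,0,0,0,0],[0,0,0,0,0,0,0]]]'
python3 - <<'E'
from h import *
np.set_printoptions(precision=4,suppress=True)
D={c:grab(c,c+'3') for c in('top','side')}
for n in 'narrow_edge narrow_hinge middle_edge wide_edge glue_mid marker_mid mug_mid punch_mid stapler_mid'.split():
    r={}
    for c in D:
        f=finder.spot_point(n,c)
        if f: r[c]=f[0]['point'];print(n,c,round(f[0]['conf'],2),(np.array(r[c])*[480,640]).round(0))
    if len(r)==2: print('  tri',*tri([ray(D[c],r[c]) for c in r]))
a=[D[c]['frame'][:,:,::-1] for c in D]
cv2.imwrite('pics/ts3.png',cv2.resize(np.hstack([a[0][180:400,100:540],a[1][80:440,200:460][:,:]] if 0 else [cv2.resize(a[0][180:400,100:540],(440,300)),cv2.resize(a[1][90:400,200:480],(360,300))]),(800,300)))
E
```

```text
time: 8.7
position: [0.4203, 0.4738, 0.2688]
tool_rot: [-0.488, -3.103, -0.002]
ft_force: [-0.2, 0.1, -0.3]
grip_width: 0.001
time: 9.0
position: [0.4179, 0.4816, 0.2686]
tool_rot: [0.496, 3.101, -0.002]
ft_force: [0.1, -0.7, -0.7]
grip_width: 0.007
narrow_edge top 0.87 [321. 172.]
narrow_edge side 0.92 [324. 386.]
  tri [0.4457 0.3251 0.1025] [np.float64(0.003159229723921457), np.float64(0.003159229723921429)]
narrow_hinge top 0.79 [250. 196.]
narrow_hinge side 0.67 [303. 304.]
  tri [0.5703 0.2847 0.0994] [np.float64(0.0006638291522789307), np.float64(0.0006638291522789527)]
middle_edge top 0.75 [309. 476.]
middle_edge side 0.81 [110. 374.]
  tri [ 0.4585 -0.1887  0.201 ] [np.float64(0.0007483093563392502), np.float64(0.0007483093563393008)]
wide_edge top 0.56 [314. 312.]
wide_edge side 0.75 [177. 384.]
  tri [0.4506 0.0691 0.1945] [np.float64(0.0029760114061577465), np.float64(0.002976011406157713)]
glue_mid top 0.54 [303. 388.]
glue_mid side 0.56 [284. 381.]
  tri [ 0.4425 -0.1004 -0.1926] [np.float64(0.02255445007494462), np.float64(0.022554450074944464)]
marker_mid top 0.72 [316. 258.]
marker_mid side 0.6 [282. 380.]
  tri [0.4481 0.1787 0.0546] [np.float64(0.0012119956933765923), np.float64(0.0012119956933765153)]
mug_mid top 0.73 [210. 236.]
mug_mid side 0.71 [297. 258.]
  tri [0.6523 0.224  0.0504] [np.float64(0.0015910011012401602), np.float64(0.001591001101240103)]
punch_mid side 0.95 [197. 290.]
stapler_mid top 0.83 [222. 335.]
stapler_mid side 0.83 [236. 281.]
  tri [0.6319 0.0279 0.0296] [np.float64(0.0021258458435755227), np.float64(0.002125845843575856)]
```

View pics/ts3.png

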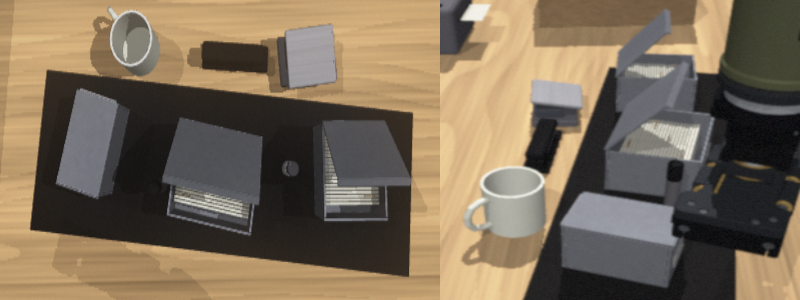

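The narrow lid lies flat on its rim (left box in the top half, lower right in the side half), and the other two boxes stand open. Marker, glue stick, mug, stapler and punch are where they were, and the hand is clear. I'm handing in.

```bash
python3 -c "
from bench import close_job
print(close_job())"
```

```text
the job is handed in; nothing more can be done
None
```

The narrow box's lid is shut and I handed the job in at about 9 s. I pressed straight down with the closed fingertips, about 70 mm in front of the hinge. I stopped when the tips met a hard stop at 94.8 mm (the lid's shut height is 94.5 mm), with the force reading about 9 N. Then I drew the hand up and clear.

**Checks that agreed:**
- **Narrow box:** the final pictures show the lid flat on the rim, with its free edge and hinge both at about 0.10 m. The hinge point is within about 4 mm of its first reading, which is within measuring error.
- **Other boxes and bystanders:** the marker, mug and the wide lid's edge measured within about 8 mm of their first readings. The middle lid's edge, the stapler and the punch kept their places to within 2 pixels in the pictures.

**Checks that failed or disagreed:**
- **Glue stick:** it could not be triangulated because the side camera's detection was wrong. It stayed in place in the top view, 3 pixels from its first reading.
- **Heights:** the last lid heights read 5 to 8 mm above nominal, which I put down to detection error since the lid looks flat in the picture.
- **Middle lid's edge:** the first reading did not triangulate because the top camera had picked up the punch. I therefore compared it with that camera's second candidate, which matches.

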